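Zero the homogeniser's speed selector, count four clicks up and start it

TASK

On the homogeniser's speed controller, push the selector's pointer handle counter-clockwise all the way back to the red off mark, then push it clockwise exactly four clicks, to the fourth white dot, and leave it there; only then press the green start button fully in with a fingertip and let it go. Push the handle from its side with the outside of the fingers, without pinching or straddling it, and do not disturb the bottles and the cup that stand around the controller.

Things in the scene. Friction and masses are not known exactly. Their poses are not given: they have to be found in the camera images.
- controller: white box with grey flat top, 175 x 185 x 50 mm (x, y, z), fixed. Origin: centre of its underside; x to its rear, y left, z up. Selector axis at x +15, y +15 mm, start button at x -58, y -50. Seven marks lie round the selector, 62 mm from its axis, 30 degrees apart: red bar (off) at its left (+y), then six white dots clockwise from above, over the rear to the right (-y)
- dial (a joint): selector angle, rad: 0 = at the red off mark (pointing along the controller's +y), growing clockwise from above. Detents every 30 degrees (0.5236 rad): nth white dot = n x 0.5236; stops just beyond 0 and 3.14. Needs 2 to 4 N at the pointer's end; pushed past half-way to the next click it snaps into it by itself and stays. Starts at any click from first to sixth
- dial_axis (a point): on the selector's axis, level with the controller's top (50 mm above the worktop); turns with it: x along the pointer, z up. Black hub 46 mm across, 12 mm high; black pointer handle: bar 14 mm wide, from x = -16 to +52 mm, underside 8 and top 34 mm above the controller's top, white line on the pointing half. Push it 40 to 45 mm from the axis
- dial_tip (a point): middle of the end face of the pointer handle, 52 mm from the axis, 21 mm above the controller's top; same axes as dial_axis
- start_top (a point): centre of the top of the green start button, 28 mm in diameter, in a black round housing on a yellow disc; it is pressed straight down
- start (a joint): start button travel in m: 0 = out, 0.006 = fully in (5 N); it springs back when let go
- white_bottle: bystander, loose: white round plastic bottle with white cap, 46 mm in diameter, 104 mm high; origin at the centre of its underside
- brown_bottle: bystander, loose: brown bottle with blue cap, 60 mm in diameter, 133 mm high; origin at the centre of its underside
- lidded_cup: bystander, loose: clear sample cup with a lid, 34 mm in diameter, 82 mm high; origin at the centre of its underside

How it is judged:
By the outcome, as a careful person would: the job done as asked, in the order asked, and still so for the second after the job is handed in, with the robot touching nothing.
It also fails if it takes over 72 s, if anything falls off the work surface, if the arm or the gripper's body presses on something with over 40 N, if the wrist force passes 120 N, or if a joint passes its speed limit or range.

ROBOT

A 7-joint arm with a two-finger parallel gripper is mounted at the origin on a cart in front of the work surface, level with it; the furniture and walls round the work are solid. World frame = base frame: x ahead of the robot, y to its left, z up, the work surface at z = 0. Lengths are in mm, angles in rad, forces in N, time in s.
With the tool pointing down it reaches from about 400 to 875 mm from the base axis. Payload 6.5 kg.
Tool frame: the origin (TCP) lies between the finger pads; the fingertips stand 8 mm ahead of it and the grasp point (between the pads) lies 11 mm behind it; x points along the fingers, z is the direction in which the jaws open and shut, and the axes are right-handed (so a half turn about x gives the same grasp; the last joint's range is limited). The gripper opens to 85 mm and grips with 20 to 120 N. Pads are 22 mm wide; open, the fingers measure 114 mm over their backs; the gripper's body (76 mm by 85 mm) begins 54 mm behind the grasp point. The pads swing forward as they close: fully open they stand 13 mm farther back than shut.
Start: joints at [1.271, 0.536, -0.004, 1.538, 0.003, 1.067, -0.071], TCP at [150.586, -632.309, 239.29] pointing down, gripper open.
Joint ranges: [-2.7, 2.7], [-0.37, 2.16], [-1.27, 1.26], [0.24, 2.4], [-1.31, 4.45], [0.19, 1.91], [-2.76, 2.76]. Speed limits (rad/s): [2.39, 2.39, 3.14, 3.14, 3.14, 3.14, 3.14].

INTERFACE

Orientations are given as a rotation vector (axis times angle).
In Python, from cell import robot, optics gives the robot as it stands.
- The arm moves only by the tool servo_tool, never from a script. Its argument "deltas" is a list of rows, each a list of 2 entries, a list of its own where there are three numbers: the shift along the tool's x, y, z in m, then the turn about the tool's x in degrees. A call has 1 to 5 rows; each row is the pose to reach, as a shift and turn from the pose commanded when the call began, along the tool's axes at that moment; what a row does not reach only later rows make up. A row lasts 1/8 s, in which the tool goes at most 62.5 mm and 10.7 degrees, less where a joint would pass 70% of its speed; a pose out of reach is approached as far as the arm can. A call with a gripper value outside its range is refused whole. "hand" is the finger opening in m, from 0 to 0.0854, set as the call begins (left out, the last holds). The fingers move at their own pace and stop on an object; "squeeze" is the grip in N (left out, the last holds). Time passes only in rows, so rows that repeat a pose let the fingers close. It gives the time, the measured TCP pose, the force and the opening at its end, in the units of the state.
- robot.get_state(): the state, without advancing time (a new reading comes with each control period).
- optics.read_camera(name): name is "side" or "top"; returns (picture, depth): 480x640x3 uint8, red, green, blue; 480x640 float32, mm along the optical axis (not along the pixel's ray), 0 where there is no reading.
- optics.camera_params(name): a dict with "camera_matrix" (3x3 intrinsics, pixels), "R" (3x3) and "t" (3): a world point X has camera coordinates R X + t. Camera axes: x right, y down, z forward; pixel columns grow to the right and rows downward; lengths in mm; the calibration is good to about 2 mm. A picture is of the moment at which its call begins. camera_params takes no time and is no camera call.
- robot.sign_off(): hands the job in, once; it reports no verdict.
The state is a dict: "t": time; "joint_pos": joint angles; "joint_vel": joint speeds; "tau": joint torques, N m; "ee_pos": TCP position; "orientation": TCP orientation; "wrist_force": force on the tool from outside, world axes, zero at the start; "ft_torque": the same for the moment, N m; "gripper_width": finger opening in mm.
Only numpy, scipy, OpenCV 4.12 (cv2) and the standard library are available. Lean on these libraries where they do the work, as an engineer would, in place of code of your own. Each camera call takes 0.05 s, during which the arm holds its last target.

## Working session

There is one attempt and no reset: what is moved stays moved. The work goes in short steps, Python scripts to look and compute and a tool call to move; the robot and the scene stay as the last step left them, time stands still between calls to the robot, and variables do not carry over. Pictures are saved under pics/ and viewed, and the job is handed in when it is done.

Besides the shell and the picture viewer there is one more tool, called as name([rows], argument=value, ...), one row to a line, values as JSON. servo_tool: Moves the arm, as the interface text tells. Its arguments: {"type":"object","properties":{"deltas":{"type":"array","items":{"type":"array"}},"hand":{"type":"number"},"squeeze":{"type":"number"}},"required":["deltas"]}

```bash
ls; mkdir -p pics; python3 - <<'E'
from cell import robot, optics
import cv2,numpy as np
s=robot.get_state(); print(s)
for n in("side","top"):
    im,d=optics.read_camera(n); cv2.imwrite(f"pics/{n}0.png",im[:,:,::-1]); np.savez(f"/tmp/{n}0.npz",im=im,d=d)
    p=optics.camera_params(n); print(n,p)
E
```

```text
pics
{'t': 0.0, 'joint_pos': array([ 1.27082463,  0.53716847, -0.00442625,  1.5388472 ,  0.00263604,
        1.06728136, -0.0712139 ]), 'joint_vel': array([ 0.00113477, -0.00014905, -0.00081326, -0.00061197,  0.00028628,
       -0.00066338, -0.0010857 ]), 'tau': array([ 4.31563021e-04, -5.83402705e+01,  1.04884755e+00, -2.59096527e+01,
        1.23123906e-02,  9.68542008e-03,  1.70947374e-05]), 'ee_pos': array([ 150.39958544, -631.74526403,  238.42181175]), 'orientation': array([ 1.03621761,  1.31224735, -1.03467939]), 'wrist_force': array([-0.34007661, -1.00605045, -1.00790856]), 'ft_torque': array([-0.03911885, -0.01530623, -0.03102983]), 'gripper_width': 85.2931429085656}
side {'camera_matrix': array([[483.64950932,   0.        , 310.08613505],
       [  0.        , 483.64950932, 240.79251804],
       [  0.        ,   0.        ,   1.        ]]), 'R': array([[-0.83227695, -0.55409959, -0.01699169],
       [-0.22446495,  0.36486341, -0.90359846],
       [ 0.50688318, -0.74823013, -0.42804335]]), 't': array([657.9144811 ,  73.35793773, 869.02170431])}
top {'camera_matrix': array([[501.00035762,   0.        , 321.08831074],
       [  0.        , 501.00035762, 231.32049766],
       [  0.        ,   0.        ,   1.        ]]), 'R': array([[-0.01455774, -0.99989026,  0.00274642],
       [-0.99666802,  0.01429025, -0.08030346],
       [ 0.0802554 , -0.00390631, -0.99676668]]), 't': array([370.51472073, 550.04857142, 884.64546796])}
```

View pics/side0.png

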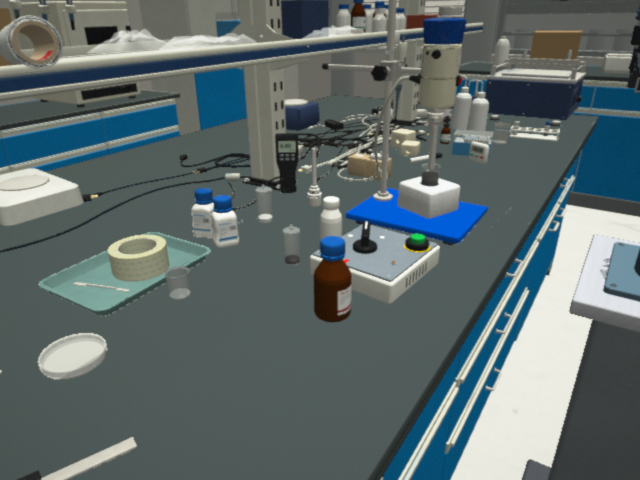

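View pics/top0.png

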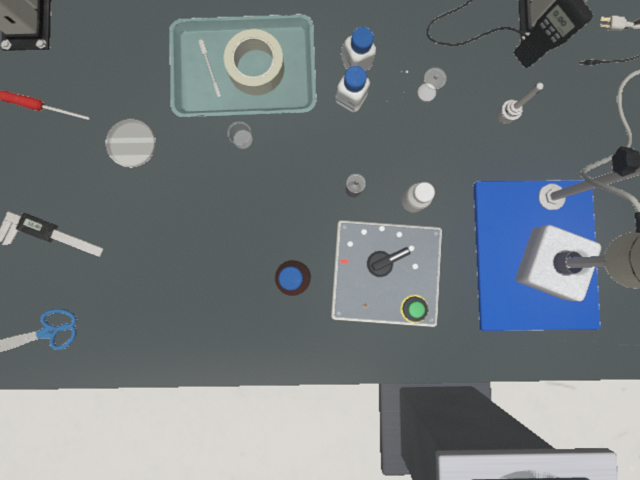

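The top view shows the controller at about (333–441, 222–326), with the dial hub near (380,264), pointer tip near (412,248), red mark (344,261) and green button (415,309). The brown bottle is at (292,278), the white bottle at (420,196) and the cup at (356,184). I'll measure these next.

```bash
cat > h.py <<'E'
from cell import robot, optics
import cv2,numpy as np
def P(n):
    p=optics.camera_params(n); return p["camera_matrix"],p["R"],p["t"]
def ray(n,uv):
    K,R,t=P(n); c=-R.T@t; d=R.T@np.linalg.inv(K)@np.array([uv[0],uv[1],1.]); return c,d/np.linalg.norm(d)
def plane(n,uv,z):
    c,d=ray(n,uv); return c+d*(z-c[2])/d[2]
def tri(a,b):
    A=[];y=[]
    for n,uv in(("top",a),("side",b)):
        c,d=ray(n,uv); M=np.eye(3)-np.outer(d,d); A.append(M);y.append(M@c)
    return np.linalg.lstsq(np.vstack(A),np.hstack(y),rcond=None)[0]
def proj(n,X):
    K,R,t=P(n); q=K@(R@np.asarray(X,float)+t); return q[:2]/q[2]
def pix3(n,uv,d):
    K,R,t=P(n); u,v=uv; return R.T@(np.linalg.inv(K)@np.array([u,v,1.])*d-t)
def blobs(im,lo,hi,roi,minA=3):
    hsv=cv2.cvtColor(im,cv2.COLOR_RGB2HSV); m=cv2.inRange(hsv,np.array(lo),np.array(hi)); k=np.zeros_like(m); x0,y0,x1,y1=roi; k[y0:y1,x0:x1]=m[y0:y1,x0:x1]
    n,l,s,c=cv2.connectedComponentsWithStats(k)
    return [(c[i].round(2),s[i].tolist()) for i in range(1,n) if s[i][4]>=minA]
E
python3 - <<'E'
from h import *
T=np.load("/tmp/top0.npz")["im"];S=np.load("/tmp/side0.npz")["im"]
Td=np.load("/tmp/top0.npz")["d"]
def show(im,r,f,n): cv2.imwrite(n,cv2.resize(im[r[1]:r[3],r[0]:r[2],::-1],None,fx=f,fy=f,interpolation=cv2.INTER_CUBIC))
show(T,(270,170,450,330),4,"pics/t1.png");show(S,(270,185,450,325),4,"pics/s1.png")
R=(325,215,448,330);RS=(300,215,445,300)
for nm,lo,hi in(("green",(45,120,60),(80,255,255)),("red",(0,130,120),(8,255,255)),("yellow",(22,120,120),(36,255,255)),("white",(0,0,225),(180,40,255))):
    print(nm,"T",[(c,s[4],plane("top",c,52).round(1)) for c,s in blobs(T,lo,hi,R)]); print("  S",[(c,s) for c,s in blobs(S,lo,hi,RS)])
E
```

```text
green T [(array([415., 302.]), 3, array([428., 202.,  52.])), (array([421., 304.]), 3, array([424.4, 191.8,  52. ]))]
  S [(array([417.26, 238.55]), [410, 233, 16, 12, 148])]
red T [(array([343.8, 260.8]), 15, array([500.9, 323.9,  52. ]))]
  S [(array([345.21, 260.43]), [343, 259, 6, 4, 14])]
yellow T []
  S [(array([416.4 , 248.93]), [404, 244, 26, 8, 45])]
white T [(array([381.5 , 228.29]), 14, array([556.7, 256.9,  52. ])), (array([363.62, 231.38]), 13, array([551.7, 288.3,  52. ])), (array([398.75, 234.33]), 12, array([545.7, 227. ,  52. ])), (array([349.62, 243.38]), 13, array([531.1, 313.2,  52. ])), (array([411.17, 248.  ]), 12, array([521.5, 206. ,  52. ])), (array([399.  , 254.76]), 17, array([510. , 227.5,  52. ])), (array([414.64, 266.07]), 14, array([489.9, 200.8,  52. ]))]
  S [(array([333.84, 215.84]), [330, 215, 10, 3, 25]), (array([366., 225.]), [366, 223, 1, 5, 5]), (array([350.  , 235.38]), [348, 235, 5, 2, 8]), (array([381.5, 236.5]), [380, 236, 4, 2, 8]), (array([399.9 , 269.37]), [351, 246, 88, 39, 240]), (array([316.15, 257.62]), [312, 256, 9, 4, 13])]
```

```bash
sleep 1
```

```text
(no output)
```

View pics/t1.png

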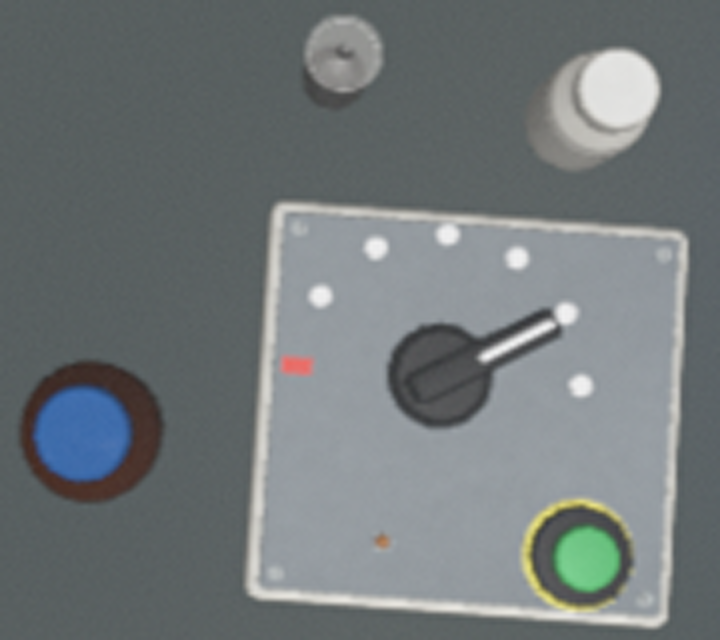

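View pics/s1.png

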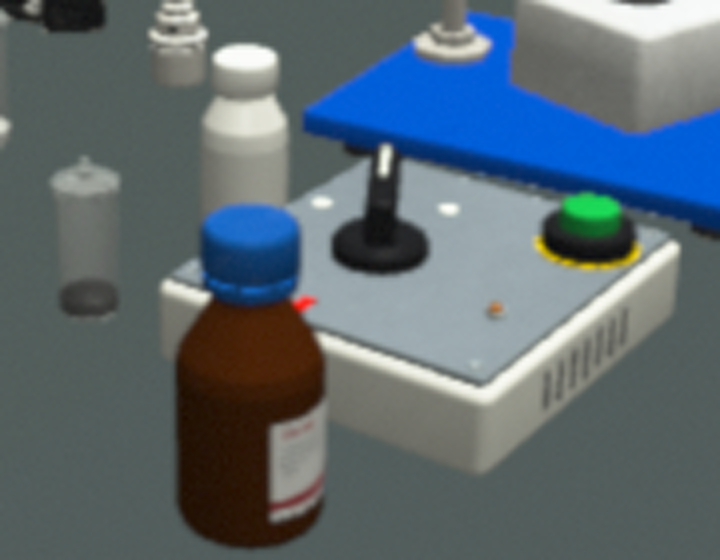

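The dial sits at the fifth dot. Next I'll fit the marks rigidly and measure the button and bystanders from both views.

```bash
cat >> h.py <<'E'
def fit2(a,b): # rigid 2D b=R a+t
    a=np.array(a);b=np.array(b);ma,mb=a.mean(0),b.mean(0);H=(a-ma).T@(b-mb)
    th=np.arctan2(H[0,1]-H[1,0],H[0,0]+H[1,1]);R=np.array([[np.cos(th),-np.sin(th)],[np.sin(th),np.cos(th)]])
    return th,R,mb-R@ma
E
python3 - <<'E'
from h import *
z=np.load("/tmp/top0.npz");T,Td=z["im"],z["d"];z=np.load("/tmp/side0.npz");S,Sd=z["im"],z["d"]
px=[(343.8,260.8),(349.62,243.38),(363.62,231.38),(381.5,228.29),(398.75,234.33),(411.4,248),(414.64,266.07)]
# height checks: triangulate marks seen in both views
sd={0:(345.21,260.43),2:None,3:(350.,235.38),5:(381.5,236.5)}
for i,s in sd.items():
    if s: print("tri mark",i,tri(px[i],s).round(1))
print("depth marks z",[pix3("top",p,Td[int(round(p[1])),int(round(p[0]))])[2].round(1) for p in px])
w=[plane("top",p,50.)[:2] for p in px]
a=[(15+62*np.sin(k*np.pi/6),15+62*np.cos(k*np.pi/6)) for k in range(7)]
th,R,t=fit2(a,w); print("yaw deg",np.degrees(th),"origin",t.round(1),"axis",(R@[15,15]+t).round(1),"start",(R@[-58,-50]+t).round(1))
print("res",np.round((R@np.array(a).T).T+t-w,1).tolist())
for k in range(7): print(k, "tip52",(R@np.array([15+52*np.sin(k*np.pi/6),15+52*np.cos(k*np.pi/6)])+t).round(1))
# green
g=blobs(T,(45,80,60),(80,255,255),(395,290,435,325));gs=blobs(S,(45,120,60),(80,255,255),(400,225,435,250)); print(g,gs)
c=max(g,key=lambda q:q[1][4]); 
u,v=c[0]; zz=pix3("top",(u,v),Td[int(v),int(u)]); print("green depth pt",zz.round(1), "side top-ellipse centre tri", tri((u,v),(417.5,236.5)).round(1))
# bystanders by depth: highest points
for n,roi in(("brown",(270,255,315,300)),("white",(398,175,440,217)),("cup",(340,168,370,200))):
    pts=np.array([pix3("top",(x,y),Td[y,x]) for y in range(roi[1],roi[3]) for x in range(roi[0],roi[2]) if Td[y,x]>0])
    h=pts[:,2].max(); tp=pts[pts[:,2]>h-8]; b=pts[pts[:,2]>20]
    print(n,"h",h.round(1),"cap ctr",((tp.min(0)+tp.max(0))/2).round(1),"ext",b.min(0).round(0),b.max(0).round(0))
E
```

```text
tri mark 0 [500.2 323.3  48.9]
tri mark 3 [544.8 251.7  59.5]
tri mark 5 [507.5 197.   44.2]
depth marks z [np.float64(50.9), np.float64(52.2), np.float64(51.2), np.float64(48.8), np.float64(51.5), np.float64(51.4), np.float64(50.2)]
yaw deg -5.1403634551479165 origin [479.1 248.5] axis [495.4 262.1] start [416.9 203.9]
res [[0.0, 0.1], [-0.1, -0.3], [-0.2, 0.0], [0.3, -0.1], [0.3, -0.3], [-0.1, 0.6], [-0.1, -0.1]]
0 tip52 [500.  313.9]
1 tip52 [525.3 304.6]
2 tip52 [542.6 284. ]
3 tip52 [547.2 257.4]
4 tip52 [537.9 232.2]
5 tip52 [517.2 214.9]
6 tip52 [490.7 210.3]
[(array([416.11, 309.2 ]), [408, 301, 17, 17, 226])] [(array([417.26, 238.55]), [410, 233, 16, 12, 148])]
green depth pt [417.2 204.4  72.6] side top-ellipse centre tri [415.7 203.1  68.6]
brown h 137.2 cap ctr [473.4 412.3 133.2] ext [444. 383.  28.] [503. 442. 137.]Traceback (most recent call last):
  File "<stdin>", line 20, in <module>
  File "h.py", line 17, in pix3
    K,R,t=P(n); u,v=uv; return R.T@(np.linalg.inv(K)@np.array([u,v,1.])*d-t)
          ~^^^
  File "h.py", line 4, in P
    p=optics.camera_params(n); return p["camera_matrix"],p["R"],p["t"]
ValueError: time passes only in moves, steps and waits
```

Camera parameter calls appear to be limited, so I'll cache them.

```bash
python3 - <<'E'
s=open('h.py').read()
s=s.replace('def P(n):\n','_c={}\ndef P(n):\n    if n not in _c: _c[n]=_P(n)\n    return _c[n]\ndef _P(n):\n')
open('h.py','w').write(s)
E
python3 - <<'E'
from h import *
z=np.load("/tmp/top0.npz");T,Td=z["im"],z["d"]
px=[(343.8,260.8),(349.62,243.38),(363.62,231.38),(381.5,228.29),(398.75,234.33),(411.4,248),(414.64,266.07)]
for i,p in enumerate(px): print(i,proj("side",plane("top",p,50)).round(1))
print("axis/tri hub side", proj("side",[495.4,262.1,62]))
for n,roi in(("brown",(270,255,315,300)),("white",(398,175,440,217)),("cup",(340,168,370,200))):
    pts=np.array([pix3("top",(x,y),Td[y,x]) for y in range(roi[1],roi[3]) for x in range(roi[0],roi[2]) if Td[y,x]>0])
    h=np.percentile(pts[:,2],99); tp=pts[pts[:,2]>h-8]; b=pts[pts[:,2]>25]
    print(n,"h",h.round(1),"cap ctr",((tp.min(0)+tp.max(0))/2).round(1),"ext",b.min(0).round(0),b.max(0).round(0))
from scipy.spatial.transform import Rotation as Ro
s=robot.get_state(); print(Ro.from_rotvec(s['orientation']).as_matrix().round(3), s['t'])
E
```

```text
0 [344.3 259.9]
1 [332.8 253.5]
2 [330.3 245.8]
3 [336.6 239.2]
4 [349.2 234.9]
5 [365.2 233.7]
6 [380.7 236.4]
axis/tri hub side [363.61010523 241.74399123]
brown h 135.3 cap ctr [473.4 412.3 132.6] ext [444. 383.  28.] [503. 442. 137.]
white h 105.8 cap ctr [612.4 190.5 103. ] ext [589. 170.  25.] [633. 214. 108.]
cup h 78.2 cap ctr [634.  301.3  76.7] ext [618. 286.  28.] [650. 317.  83.]
[[-0.     0.973  0.232]
 [ 0.001  0.232 -0.973]
 [-1.    -0.    -0.002]] 0.1
```

Side-view projections of the marks agree, so the plane height of 50 mm is confirmed. The tall homogeniser stands between the arm's start and the controller. I'll measure it before choosing a path.

```bash
python3 - <<'E'
from h import *
def cloud(n):
    z=np.load(f"/tmp/{n}0.npz");d=z["d"];K,R,t=P(n)
    v,u=np.mgrid[0:480,0:640]; q=np.stack([(u-K[0,2])/K[0,0]*d,(v-K[1,2])/K[1,1]*d,d],-1).reshape(-1,3); q=q[d.ravel()>0]
    return (q-t)@R
C=np.vstack([cloud("top"),cloud("side")])
for n in("top","side"):
    c=cloud(n)
    m=(c[:,0]>250)&(c[:,0]<800)&(c[:,1]>-350)&(c[:,1]<160)&(c[:,2]>20)
    c=c[m]; print(n,len(c))
    for z0 in range(20,720,40):
        k=c[(c[:,2]>=z0)&(c[:,2]<z0+40)]
        if len(k)>5: print(z0,len(k),np.percentile(k,1,axis=0)[:2].round(0),np.percentile(k,99,axis=0)[:2].round(0),"min x",k[:,0].min().round(0))
# anything tall in x 150..460
m=(C[:,0]>100)&(C[:,0]<460)&(abs(C[:,1])<500)&(C[:,2]>30);k=C[m];print(len(k)); 
if len(k): print(np.unique((k/50).round().astype(int)*50,axis=0)[:40].tolist())
E
```

```text
top 22069
20 14069 [ 376. -128.] [771. 156.] min x 373.0
60 3525 [ 433. -100.] [774.  19.] min x 428.0
100 855 [ 473. -115.] [775.  16.] min x 471.0
140 380 [484. -72.] [776.  16.] min x 484.0
180 262 [485. -51.] [629. -14.] min x 485.0
220 228 [488. -53.] [616.  -3.] min x 483.0
260 927 [457. -50.] [606.  -3.] min x 456.0
300 1552 [463. -25.] [626.   3.] min x 458.0
340 271 [490. -14.] [621.   3.] min x 484.0
side 13073
20 4745 [ 370. -285.] [793.  87.] min x 369.0
60 1535 [ 425. -270.] [786. 109.] min x 423.0
100 536 [468. -98.] [772.  19.] min x 467.0
140 290 [479. -61.] [770.  18.] min x 479.0
180 299 [480. -52.] [622. -12.] min x 479.0
220 431 [471. -53.] [611.  -1.] min x 470.0
260 776 [451. -51.] [611.  -0.] min x 450.0
300 1769 [445. -80.] [783.   6.] min x 441.0
340 1087 [449. -67.] [618.   8.] min x 448.0
380 1026 [448. -54.] [612.   0.] min x 446.0
420 539 [446. -55.] [613.   2.] min x 445.0
460 40 [598. -53.] [613. -41.] min x 597.0
12840
[[350, -100, 50], [350, -50, 50], [350, 0, 50], [350, 50, 50], [350, 100, 50], [400, -150, 50], [400, -100, 50], [400, -50, 50], [400, -50, 100], [400, 0, 50], [400, 50, 50], [400, 100, 50], [400, 150, 50], [400, 200, 50], [400, 200, 100], [400, 250, 50], [400, 300, 50], [400, 350, 50], [450, -150, 50], [450, -100, 50], [450, -100, 100], [450, -50, 50], [450, -50, 100], [450, -50, 250], [450, -50, 300], [450, -50, 350], [450, -50, 400], [450, -50, 450], [450, 0, 50], [450, 0, 100], [450, 0, 250], [450, 0, 300], [450, 0, 350], [450, 0, 400], [450, 0, 450], [450, 50, 50], [450, 100, 50], [450, 150, 50], [450, 200, 50], [450, 250, 50]]
```

Motor is at x≥445, y −60…20, z 260–460, so I'll pass above and in front of it (z≈520, x≈400), keeping the tool's heading nearly constant. Fingers close for the whole job.

servo_tool([
  [[-0.034,0.036,-0.026],0],
  [[-0.068,0.072,-0.052],0],
  [[-0.102,0.108,-0.078],0],
  [[-0.136,0.144,-0.104],0],
  [[-0.17,0.18,-0.13],0],
], hand=0, squeeze=40)

```text
t: 0.72
ee_pos: [296.3, -462.7, 410.1]
orientation: [1.035, 1.311, -1.035]
wrist_force: [1.2, 0.1, 0.9]
gripper_width: -0.1
```

servo_tool([
  [[-0.03,0.034,-0.024],0],
  [[-0.06,0.068,-0.048],0],
  [[-0.09,0.102,-0.07],0],
  [[-0.112,0.128,-0.086],0],
  [[-0.112,0.128,-0.086],0],
])

```text
t: 1.35
ee_pos: [402.5, -348.7, 522.7]
orientation: [1.032, 1.31, -1.03]
wrist_force: [-0.4, -0.2, -1.2]
gripper_width: 0.1
```

servo_tool([
  [[0,0.0143,-0.048],0],
  [[0,0.0286,-0.096],0],
  [[0,0.043,-0.144],0],
  [[0,0.057,-0.192],0],
  [[0,0.0715,-0.24],0],
])

```text
t: 1.98
ee_pos: [413.3, -100.3, 520.4]
orientation: [1.036, 1.311, -1.038]
wrist_force: [0.9, 0.7, 0.0]
gripper_width: -0.1
```

servo_tool([
  [[0,0.0143,-0.048],0],
  [[0,0.0286,-0.096],0],
  [[0,0.043,-0.144],0],
  [[0,0.057,-0.192],0],
  [[0,0.0715,-0.24],0],
])

```text
t: 2.6
ee_pos: [428.0, 149.4, 520.5]
orientation: [1.036, 1.31, -1.038]
wrist_force: [0.6, -0.4, 0.6]
gripper_width: -0.2
```

```bash
cat > st.py <<'E'
from h import *
from scipy.spatial.transform import Rotation as Ro
A=np.array([495.4,262.1]); YAW=np.radians(-5.14)
def go(target=None,zyaw=None):
    s=robot.get_state(); M=Ro.from_rotvec(s['orientation']).as_matrix()
    y=np.degrees(np.arctan2(M[1,2],M[0,2]))
    print("t %.2f pos %s zyaw %.1f F %s T %s w %.1f j %s"%(s['t'],s['ee_pos'].round(1),y,s['wrist_force'].round(1),s['ft_torque'].round(2),s['gripper_width'],s['joint_pos'].round(2)))
    d=s['ee_pos'][:2]-A; k=np.arctan2(d[1],d[0]); ang=np.degrees(np.pi/2+YAW-k)
    print("polar r %.1f ang(cw from off) %.1f"%(np.hypot(*d),(ang+180)%360-180))
    if target is not None: print("delta tool m",(M.T@(np.array(target)-s['ee_pos'])/1000).round(4))
    if zyaw is not None: print("turn",round(-(zyaw-y),1))
E
python3 -c "
from st import *
go((479,208,130),-65.2)"
```

```text
t 2.60 pos [428.  149.4 520.5] zyaw -76.7 F [ 0.6 -0.4  0.6] T [-0.06 -0.05  0.01] w -0.2 j [ 0.25  0.05 -0.71  1.54  0.03  1.56 -1.8 ]
polar r 131.3 ang(cw from off) -154.3
delta tool m [ 0.3904  0.0635 -0.0456]
turn -11.5
```

servo_tool([
  [[0.02,0.032,-0.023],-6],
  [[0.06,0.0635,-0.0456],-11.5],
  [[0.12,0.0635,-0.0456],-11.5],
  [[0.17,0.0635,-0.0456],-11.5],
  [[0.22,0.0635,-0.0456],-11.5],
])

```text
t: 3.22
ee_pos: [479.0, 206.6, 298.6]
orientation: [0.883, 1.384, -0.886]
wrist_force: [1.3, 0.0, 0.1]
gripper_width: -0.3
```

servo_tool([
  [[0.05,0,0],0],
  [[0.1,0,0],0],
  [[0.14,0,0],0],
  [[0.16,0,0],0],
  [[0.16,0,0],0],
])

```text
t: 3.85
ee_pos: [477.9, 206.5, 139.2]
orientation: [0.881, 1.386, -0.888]
wrist_force: [-0.7, -0.5, 0.6]
gripper_width: -0.0
```

```bash
python3 -c "
from st import *
go((479,208,75),-65.2)
for n in('top','side'):
    im,d=optics.read_camera(n); cv2.imwrite(f'pics/{n}2.png',im[:,:,::-1])
    print(n,proj(n,[479,208,122]))
"
```

```text
t 3.85 pos [477.9 206.5 139.2] zyaw -65.1 F [-0.7 -0.5  0.6] T [-0.01  0.    0.03] w -0.0 j [ 0.01  0.55 -0.65  1.93  0.44  0.82 -2.02]
polar r 58.3 ang(cw from off) -167.7
delta tool m [ 0.0642  0.0019 -0.0009]
turn 0.1
top [418.63874435 272.5057844 ]
side [386.02206246 204.13851727]
```

View pics/side2.png

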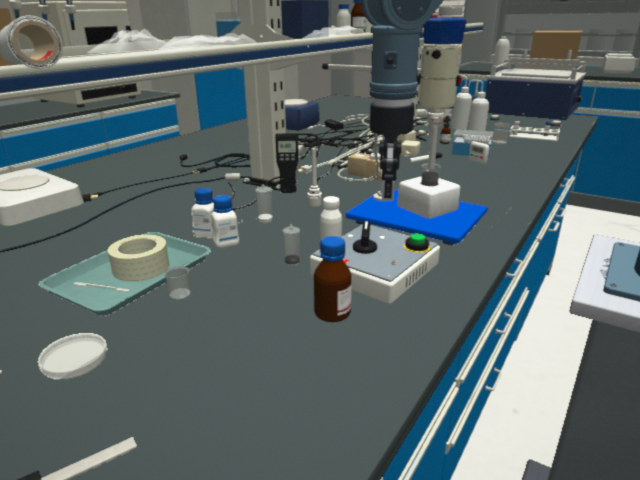

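View pics/top2.png

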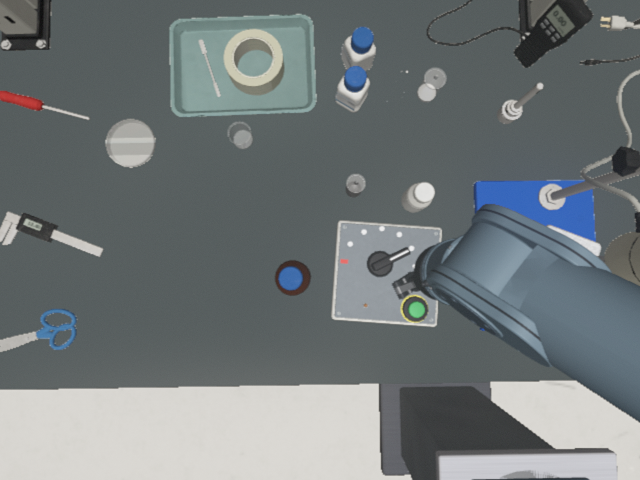

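```bash
python3 -c "
from h import *
im=cv2.imread('pics/top2.png')[220:340,330:470]
for X in ([477.9,206.5,131],[495.4,262.1,84]): 
    p=proj('top',X); print(p); cv2.circle(im,(int(p[0]-330),int(p[1]-220)),1,(0,0,255),-1)
cv2.imwrite('pics/top2c.png',cv2.resize(im,None,fx=4,fy=4,interpolation=cv2.INTER_CUBIC))
im=cv2.imread('pics/side2.png')[120:290,310:460]
p=proj('side',[477.9,206.5,131]);print(p); cv2.circle(im,(int(p[0]-310),int(p[1]-120)),1,(0,0,255),-1)
cv2.imwrite('pics/side2c.png',cv2.resize(im,None,fx=3.5,fy=3.5,interpolation=cv2.INTER_CUBIC))
"
```

```text
[420.72937795 273.19968116]
[381.62845547 263.12288211]
[387.15504717 199.47646337]
```

View pics/top2c.png

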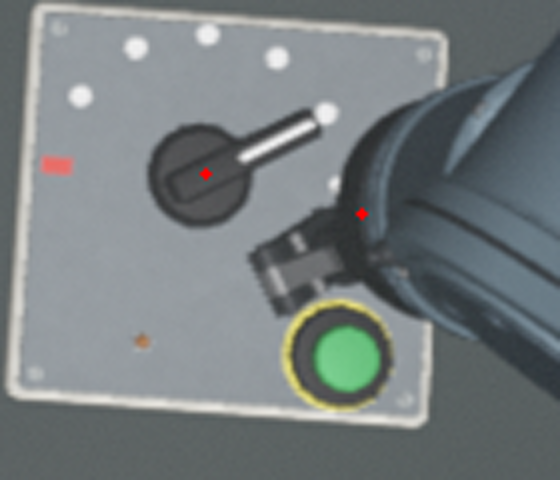

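View pics/side2c.png

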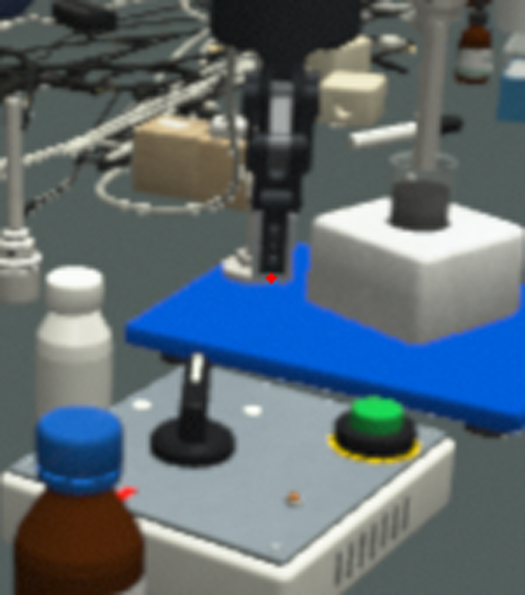

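Both views agree with the kinematics: the red dot sits on the fingertip in the side view, and the position is clear of the button and handle. I'll lower the fingers beside the handle on its dot-6 side.

servo_tool([
  [[0.02,0,0],0],
  [[0.04,0,0],0],
  [[0.055,0,0],0],
  [[0.065,0,0],0],
  [[0.065,0,0],0],
])

```text
t: 4.58
ee_pos: [478.8, 208.2, 75.5]
orientation: [0.882, 1.385, -0.884]
wrist_force: [-0.5, -0.6, 0.5]
gripper_width: -0.0
```

servo_tool([
  [[0,0.006,0],0],
  [[0,0.012,0],0],
  [[0,0.016,0],0],
  [[0,0.02,0],0],
  [[0,0.02,0],0],
])

```text
t: 5.2
ee_pos: [496.7, 216.3, 76.1]
orientation: [0.882, 1.385, -0.885]
wrist_force: [-3.0, -1.7, 3.7]
gripper_width: 0.1
```

```bash
python3 -c "
from st import *
go()"
```

```text
t 5.20 pos [496.7 216.3  76.1] zyaw -65.1 F [-3.  -1.7  3.7] T [-0.45  0.58  0.04] w 0.1 j [-0.06  0.67 -0.57  1.9   0.53  0.73 -2.08]
polar r 45.8 ang(cw from off) 173.2
```

Contact shows 3–4 N at the predicted spot (42 mm from axis, 18 mm beside the centreline). I'll now sweep counter-clockwise along the arc, 40° per call.

servo_tool([
  [[0,0.006,0.0021],-8],
  [[0,0.0123,0.0033],-16],
  [[0,0.0186,0.0037],-24],
  [[0,0.025,0.0032],-32],
  [[0,0.0312,0.0017],-40],
])

```text
t: 5.82
ee_pos: [525.8, 226.8, 75.8]
orientation: [0.338, 1.545, -0.343]
wrist_force: [-2.6, -0.5, 1.0]
gripper_width: -0.0
```

```bash
python3 -c "
from st import *
go()
im,d=optics.read_camera('top'); cv2.imwrite('pics/top3.png',cv2.resize(im[200:350,310:490,::-1],None,fx=4,fy=4))
im,d=optics.read_camera('side'); cv2.imwrite('pics/side3.png',cv2.resize(im[150:290,290:450,::-1],None,fx=4,fy=4))"
```

```text
t 5.83 pos [525.8 226.8  75.8] zyaw -24.9 F [-2.6 -0.5  1. ] T [-0.28  0.5   0.01] w -0.0 j [ 0.04  0.76 -0.73  1.82  0.67  0.83 -1.46]
polar r 46.6 ang(cw from off) 134.2
```

View pics/top3.png

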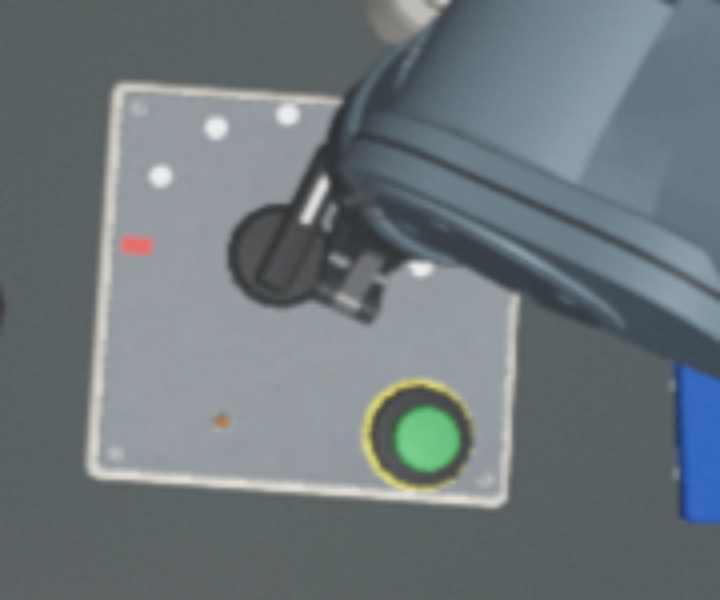

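View pics/side3.png

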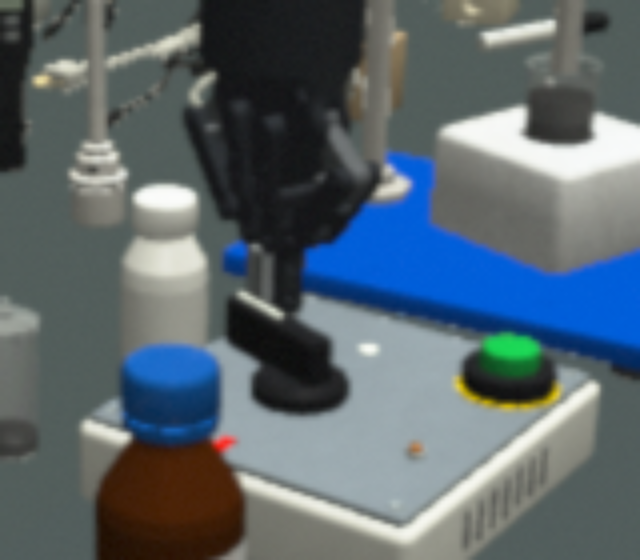

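Handle follows the finger (now about two-thirds of the way between dot 4 and dot 3), and the bottles are clear. Continuing.

servo_tool([
  [[0,0.006,0.0021],-8],
  [[0,0.0123,0.0033],-16],
  [[0,0.0186,0.0037],-24],
  [[0,0.025,0.0032],-32],
  [[0,0.0312,0.0017],-40],
])

```text
t: 6.55
ee_pos: [541.9, 255.2, 76.1]
orientation: [-0.205, 1.56, 0.204]
wrist_force: [0.4, -2.4, -0.4]
gripper_width: -0.0
```

```bash
python3 -c "
from st import *
go()"
```

```text
t 6.55 pos [541.9 255.2  76.1] zyaw 14.9 F [ 0.4 -2.4 -0.4] T [-0.24 -0.08 -0.03] w -0.0 j [ 0.08  0.85 -0.87  1.74  0.8   0.94 -0.87]
polar r 47.0 ang(cw from off) 93.4
```

servo_tool([
  [[0,0.006,0.0021],-8],
  [[0,0.0123,0.0033],-16],
  [[0,0.0186,0.0035],-24],
  [[0,0.025,0.003],-32],
  [[0,0.0312,0.0012],-40],
])

```text
t: 7.18
ee_pos: [535.0, 286.6, 76.4]
orientation: [-0.747, 1.437, 0.748]
wrist_force: [-0.1, -0.2, -0.5]
gripper_width: 0.2
```

```bash
python3 -c "
from st import *
go()"
```

```text
t 7.17 pos [535.  286.6  76.4] zyaw 54.9 F [-0.1 -0.2 -0.5] T [-0.   -0.08 -0.05] w 0.2 j [ 0.09  0.93 -1.    1.72  0.91  1.02 -0.28]
polar r 46.6 ang(cw from off) 53.1
```

servo_tool([
  [[0,0.0056,0.002],-7.5],
  [[0,0.0115,0.0032],-15],
  [[0,0.0174,0.0037],-22.5],
  [[0,0.0234,0.0034],-30],
  [[0,0.0244,0.0032],-30],
])

```text
t: 7.8
ee_pos: [515.9, 303.5, 76.2]
orientation: [-1.14, 1.251, 1.142]
wrist_force: [0.5, -0.2, 0.7]
gripper_width: 0.2
```

```bash
python3 -c "
from st import *
go()
im,d=optics.read_camera('top'); cv2.imwrite('pics/top4.png',cv2.resize(im[200:350,310:490,::-1],None,fx=4,fy=4))
im,d=optics.read_camera('side'); cv2.imwrite('pics/side4.png',cv2.resize(im[150:290,290:450,::-1],None,fx=4,fy=4))"
```

```text
t 7.80 pos [515.9 303.5  76.2] zyaw 84.7 F [ 0.5 -0.2  0.7] T [-0.01  0.03 -0.01] w 0.2 j [ 0.1   0.98 -1.08  1.74  0.98  1.07  0.15]
polar r 46.2 ang(cw from off) 21.2
```

View pics/top4.png

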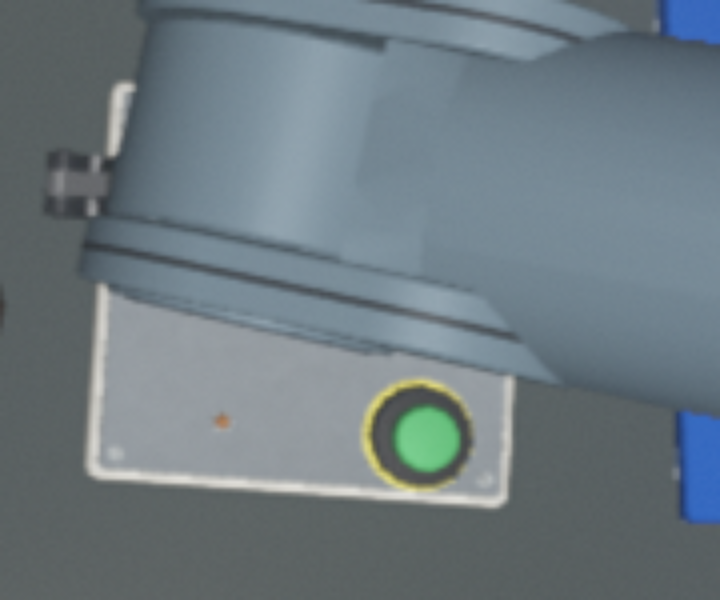

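View pics/side4.png

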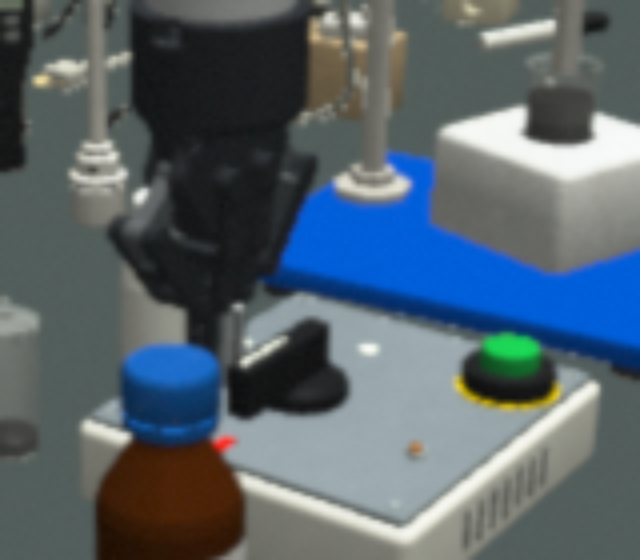

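servo_tool([
  [[0,0.001,0],0],
  [[0,0.002,0],0],
  [[0,0.002,0],0],
])

```text
t: 8.28
ee_pos: [514.8, 303.0, 76.4]
orientation: [-1.143, 1.25, 1.142]
wrist_force: [1.5, -0.5, -0.7]
gripper_width: 0.6
```

```bash
python3 -c "
from st import *
go()"
```

```text
t 8.28 pos [514.8 303.   76.4] zyaw 84.8 F [ 1.5 -0.5 -0.7] T [-0.01 -0.41  0.07] w 0.6 j [ 0.1   0.98 -1.08  1.74  0.98  1.07  0.15]
polar r 45.2 ang(cw from off) 20.2
```

servo_tool([
  [[0,0.001,0],0],
  [[0,0.002,0],0],
  [[0,0.002,0],0],
])

```text
t: 8.65
ee_pos: [513.9, 303.1, 76.5]
orientation: [-1.143, 1.248, 1.141]
wrist_force: [5.9, -0.2, -1.7]
gripper_width: -0.1
```

```bash
python3 -c "
from st import *
go()"
```

```text
t 8.65 pos [513.9 303.1  76.5] zyaw 84.8 F [ 5.9 -0.2 -1.7] T [-0.   -1.29  0.06] w -0.1 j [ 0.1   0.97 -1.08  1.75  0.99  1.07  0.14]
polar r 45.0 ang(cw from off) 19.1
```

The stop gives 5.9 N, so the handle is at off. Backing away, lifting, and checking with the cameras.

servo_tool([
  [[0,-0.01,0],0],
  [[0,-0.022,0],0],
  [[-0.03,-0.022,0],0],
  [[-0.07,-0.022,0],0],
  [[-0.07,-0.022,0],0],
])

```text
t: 9.28
ee_pos: [535.5, 303.0, 149.3]
orientation: [-1.142, 1.245, 1.143]
wrist_force: [0.3, 0.5, 0.3]
gripper_width: 0.0
```

servo_tool([
  [[0,0.03,0],0],
  [[0,0.06,0],0],
  [[0,0.077,0],0],
  [[0,0.077,0],0],
])

```text
t: 9.78
ee_pos: [456.9, 308.2, 146.0]
orientation: [-1.145, 1.25, 1.144]
wrist_force: [0.6, -0.5, 0.7]
gripper_width: 0.0
```

```bash
python3 -c "
from st import *
go()
im,d=optics.read_camera('top'); cv2.imwrite('pics/top5.png',cv2.resize(im[200:350,310:490,::-1],None,fx=4,fy=4))
im,d=optics.read_camera('side'); cv2.imwrite('pics/side5.png',cv2.resize(im[150:290,290:450,::-1],None,fx=4,fy=4))
for k in (0,): 
  pt=lambda r:(A+r*np.array([np.cos(np.pi/2+YAW),np.sin(np.pi/2+YAW)])).tolist()+[84]
  print([((proj('side',pt(r))-[290,150])*4).round(0) for r in(-16,0,52)])"
```

```text
t 9.78 pos [456.9 308.2 146. ] zyaw 85.0 F [ 0.6 -0.5  0.7] T [ 0.01  0.01 -0.01] w 0.0 j [ 0.13  0.84 -1.18  1.83  0.87  1.11  0.11]
polar r 60.1 ang(cw from off) -45.0
[array([315., 312.]), array([296., 324.]), array([231., 363.])]
```

View pics/top5.png

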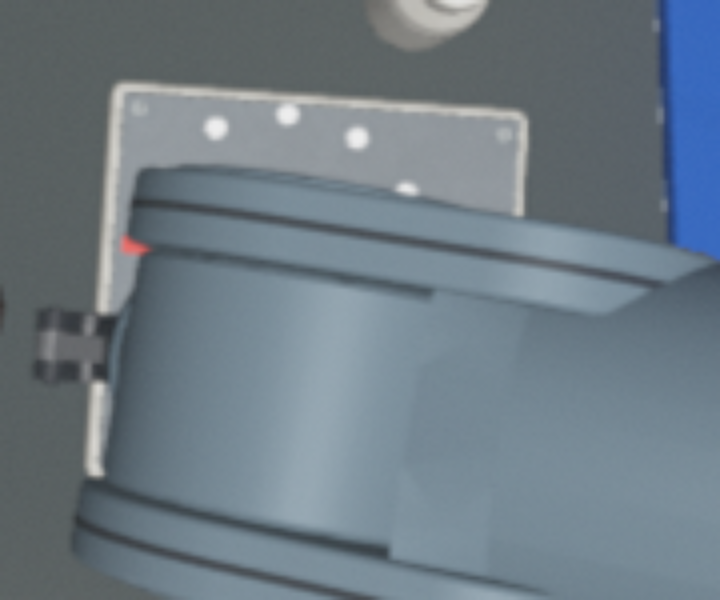

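View pics/side5.png

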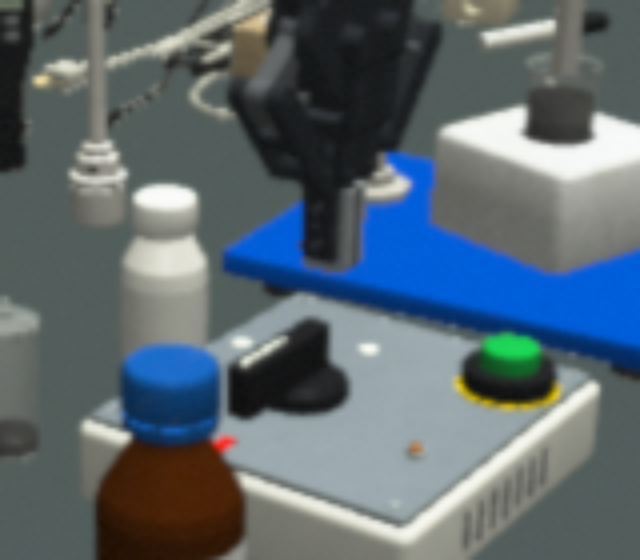

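The side view confirms the handle lies along the predicted off line (315,312)→(231,363). The finger is now on its other side, so I'll lower and approach.

servo_tool([
  [[0.03,0,0],0],
  [[0.055,0,0],0],
  [[0.07,0,0],0],
  [[0.07,0,0],0],
])

```text
t: 10.38
ee_pos: [457.6, 307.8, 75.5]
orientation: [-1.143, 1.252, 1.143]
wrist_force: [-0.2, 1.2, 0.1]
gripper_width: 0.1
```

servo_tool([
  [[0,-0.008,0],0],
  [[0,-0.016,0],0],
  [[0,-0.02,0],0],
  [[0,-0.02,0],0],
])

```text
t: 10.88
ee_pos: [477.9, 306.4, 76.5]
orientation: [-1.143, 1.25, 1.143]
wrist_force: [-0.1, -0.5, -1.2]
gripper_width: -0.1
```

```bash
cat >> st.py <<'E'
def loc():
    go(); s=robot.get_state(); M=Ro.from_rotvec(s['orientation']).as_matrix(); d=np.r_[s['ee_pos'][:2]-A,0]
    print("tool-frame rel: y %.1f z %.1f; heading ang %.1f"%(M[:,1]@d,M[:,2]@d, 84.86-np.degrees(np.arctan2(M[1,2],M[0,2]))))
E
python3 -c "
from st import *
loc()"
```

```text
t 10.88 pos [477.9 306.4  76.5] zyaw 84.9 F [-0.1 -0.5 -1.2] T [ 0.04  0.03 -0.05] w -0.1 j [ 0.09  0.94 -1.08  1.82  0.98  1.03  0.08]
polar r 47.6 ang(cw from off) -26.7
tool-frame rel: y 21.4 z 42.5; heading ang 0.0
```

servo_tool([
  [[0,-0.002,0],0],
  [[0,-0.004,0],0],
  [[0,-0.004,0],0],
])

```text
t: 11.25
ee_pos: [480.1, 306.4, 76.2]
orientation: [-1.143, 1.251, 1.145]
wrist_force: [-5.0, 0.3, 0.8]
gripper_width: -0.2
```

servo_tool([
  [[0,-0.0045,0.0016],6],
  [[0,-0.0091,0.0028],12],
  [[0,-0.0139,0.0035],18],
  [[0,-0.0186,0.0037],24],
  [[0,-0.0234,0.0034],30],
])

```text
t: 11.88
ee_pos: [504.2, 307.8, 76.1]
orientation: [-0.744, 1.44, 0.746]
wrist_force: [-7.6, 2.4, -0.3]
gripper_width: -0.2
```

```bash
python3 -c "
from st import *
loc()"
```

```text
t 11.88 pos [504.2 307.8  76.1] zyaw 54.7 F [-7.6  2.4 -0.3] T [ 0.54  1.5  -0.08] w -0.2 j [ 0.04  0.91 -0.99  1.76  0.9   1.   -0.35]
polar r 46.5 ang(cw from off) 5.8
tool-frame rel: y 19.2 z 42.4; heading ang 30.1
```

servo_tool([
  [[0,-0.0045,0.0016],6],
  [[0,-0.0091,0.0028],12],
  [[0,-0.0139,0.0035],18],
  [[0,-0.0186,0.0037],24],
  [[0,-0.0186,0.0037],24],
])

```text
t: 12.5
ee_pos: [523.2, 299.3, 76.4]
orientation: [-0.423, 1.528, 0.422]
wrist_force: [-0.7, 0.4, -0.6]
gripper_width: 0.1
```

```bash
python3 -c "
from st import *
loc()
im,d=optics.read_camera('side'); cv2.imwrite('pics/side6.png',cv2.resize(im[190:270,320:430,::-1],None,fx=7,fy=7,interpolation=cv2.INTER_CUBIC))"
```

```text
t 12.50 pos [523.2 299.3  76.4] zyaw 30.9 F [-0.7  0.4 -0.6] T [-0.05  0.01 -0.01] w 0.1 j [ 0.02  0.88 -0.91  1.73  0.83  0.96 -0.69]
polar r 46.4 ang(cw from off) 31.7
tool-frame rel: y 17.6 z 43.0; heading ang 53.9
```

View pics/side6.png

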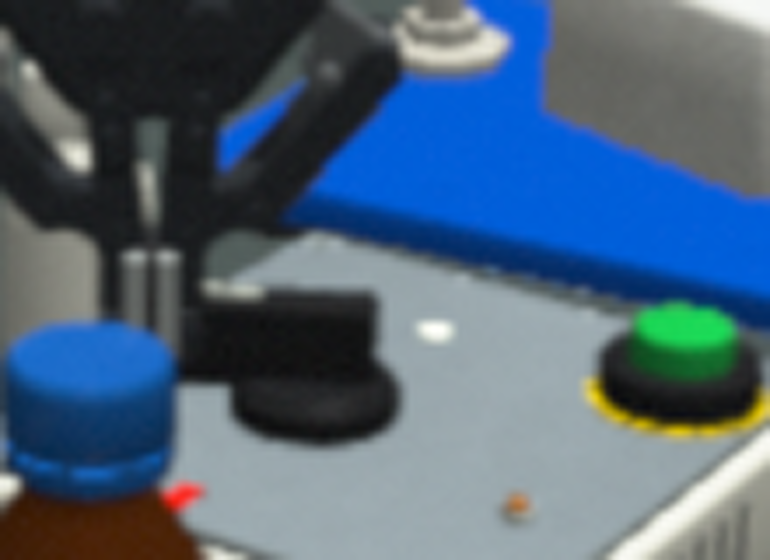

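The finger carries no load now, so the handle snapped ahead into click 2. Two more clicks.

servo_tool([
  [[0,-0.0045,0.0016],6],
  [[0,-0.0091,0.0028],12],
  [[0,-0.0139,0.0035],18],
  [[0,-0.0186,0.0037],24],
  [[0,-0.0234,0.0034],30],
])

```text
t: 13.18
ee_pos: [536.9, 281.8, 76.2]
orientation: [-0.012, 1.571, 0.012]
wrist_force: [0.2, -0.7, 0.2]
gripper_width: -0.1
```

```bash
python3 -c "
from st import *
loc()
im,d=optics.read_camera('side'); cv2.imwrite('pics/side7.png',cv2.resize(im[190:270,320:430,::-1],None,fx=7,fy=7,interpolation=cv2.INTER_CUBIC))
im,d=optics.read_camera('top'); cv2.imwrite('pics/top7.png',cv2.resize(im[200:350,310:490,::-1],None,fx=4,fy=4))
"
```

```text
t 13.18 pos [536.9 281.8  76.2] zyaw 0.9 F [ 0.2 -0.7  0.2] T [ 0.05  0.09 -0.  ] w -0.1 j [-0.    0.84 -0.81  1.72  0.74  0.91 -1.11]
polar r 46.0 ang(cw from off) 59.5
tool-frame rel: y 19.1 z 41.8; heading ang 84.0
```

View pics/side7.png

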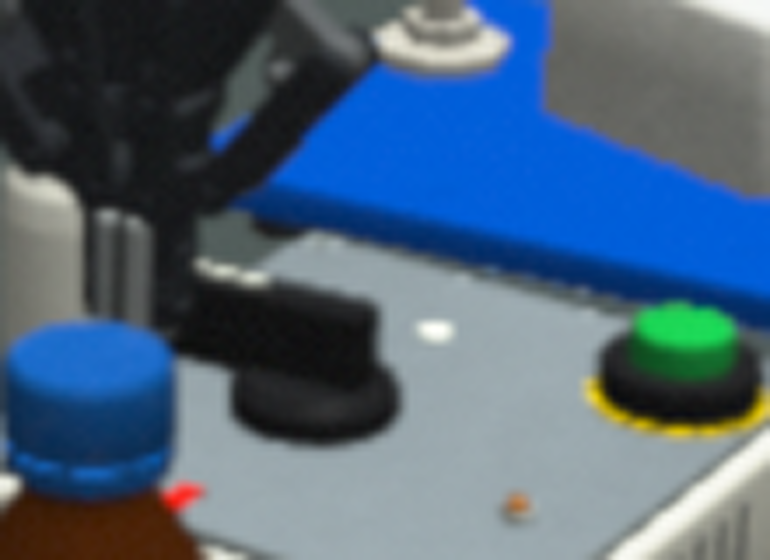

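View pics/top7.png

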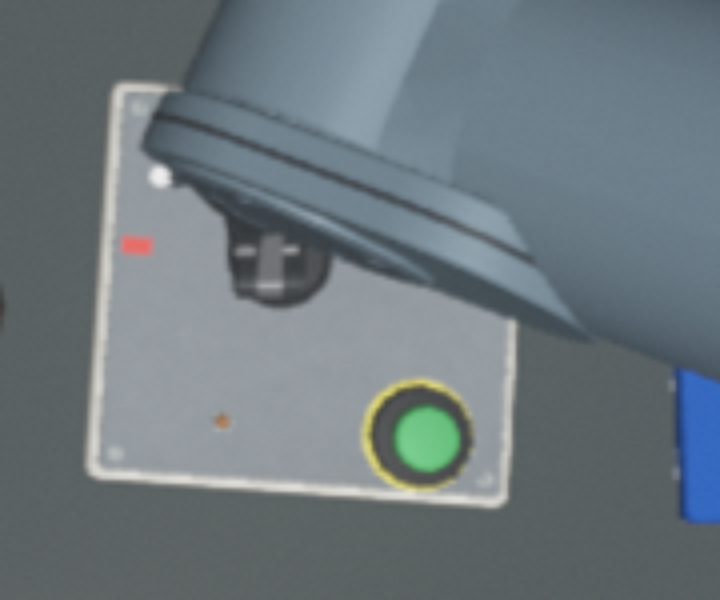

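```bash
python3 -c "
from st import *
for k in (2,2.5,3,3.5,4):
  a=np.pi/2+YAW-k*np.pi/6;u=np.array([np.cos(a),np.sin(a)]);n=np.array([-u[1],u[0]])
  print(k,'tip L,R; back L,R',[((proj('side',(A+r*u+s*n).tolist()+[84])-[320,190])*7).round(0).tolist() for r in(52,-16) for s in (7,-7)])"
```

```text
2 tip L,R; back L,R [[108.0, 288.0], [113.0, 267.0], [368.0, 300.0], [370.0, 279.0]]
2.5 tip L,R; back L,R [[113.0, 267.0], [132.0, 247.0], [358.0, 306.0], [374.0, 286.0]]
3 tip L,R; back L,R [[131.0, 248.0], [161.0, 231.0], [345.0, 311.0], [374.0, 293.0]]
3.5 tip L,R; back L,R [[160.0, 232.0], [200.0, 219.0], [329.0, 313.0], [369.0, 299.0]]
4 tip L,R; back L,R [[199.0, 219.0], [245.0, 211.0], [312.0, 314.0], [360.0, 305.0]]
```

servo_tool([
  [[0,-0.003,0.0012],4],
  [[0,-0.006,0.0021],8],
  [[0,-0.0091,0.0028],12],
  [[0,-0.0123,0.0034],16],
  [[0,-0.0154,0.0037],20],
])

```text
t: 13.9
ee_pos: [540.9, 267.4, 76.5]
orientation: [0.261, 1.555, -0.258]
wrist_force: [-0.8, 1.7, 1.2]
gripper_width: -0.1
```

```bash
python3 -c "
from st import *
loc()
im,d=optics.read_camera('side'); cv2.imwrite('pics/side8.png',cv2.resize(im[190:270,320:430,::-1],None,fx=7,fy=7,interpolation=cv2.INTER_CUBIC))
"
```

```text
t 13.90 pos [540.9 267.4  76.5] zyaw -18.9 F [-0.8  1.7  1.2] T [0.26 0.15 0.04] w -0.1 j [-0.02  0.8  -0.74  1.74  0.68  0.88 -1.39]
polar r 45.8 ang(cw from off) 78.2
tool-frame rel: y 19.8 z 41.3; heading ang 103.8
```

View pics/side8.png

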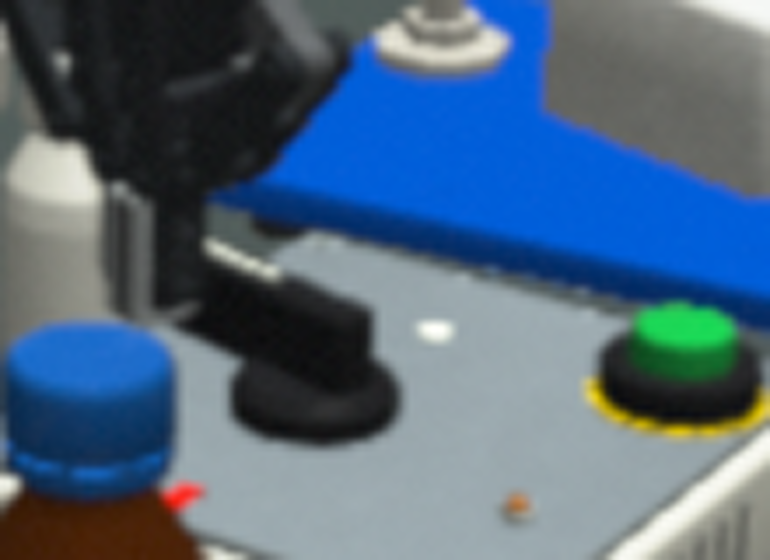

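The handle is a little short of half-way between clicks 3 and 4, with the finger in light contact. I'll nudge it the rest of the way in small steps.

servo_tool([
  [[0,-0.003,0.0012],4],
  [[0,-0.006,0.0021],8],
  [[0,-0.006,0.0021],8],
])

```text
t: 14.32
ee_pos: [541.1, 259.5, 76.2]
orientation: [0.368, 1.539, -0.368]
wrist_force: [0.4, -0.1, -0.8]
gripper_width: 0.0
```

```bash
python3 -c "
from st import *
loc()
im,d=optics.read_camera('side'); cv2.imwrite('pics/side9.png',cv2.resize(im[190:270,320:430,::-1],None,fx=7,fy=7,interpolation=cv2.INTER_CUBIC))
"
```

```text
t 14.32 pos [541.1 259.5  76.2] zyaw -26.9 F [ 0.4 -0.1 -0.8] T [-0.05 -0.02  0.  ] w 0.0 j [-0.03  0.79 -0.71  1.75  0.65  0.86 -1.5 ]
polar r 45.8 ang(cw from off) 88.1
tool-frame rel: y 18.4 z 41.9; heading ang 111.8
```

View pics/side9.png

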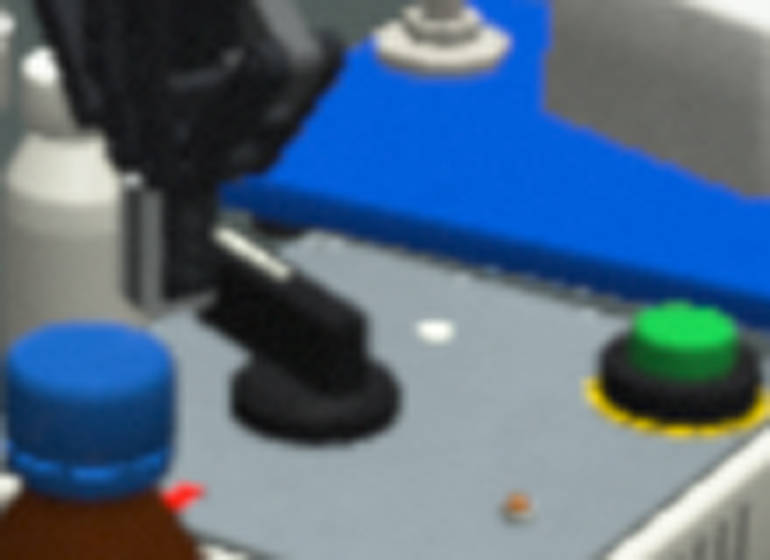

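servo_tool([
  [[0,0.01,0],0],
  [[0,0.018,0],0],
  [[-0.03,0.018,0],0],
  [[-0.075,0.018,0],0],
  [[-0.075,0.018,0],0],
])

```text
t: 15.0
ee_pos: [551.4, 278.3, 154.9]
orientation: [0.374, 1.534, -0.366]
wrist_force: [-0.5, 0.8, -0.4]
gripper_width: -0.3
```

```bash
python3 -c "
from st import *
go((416.5,203.8,150))
"
```

```text
t 15.00 pos [551.4 278.3 154.9] zyaw -27.0 F [-0.5  0.8 -0.4] T [-0.01 -0.06 -0.03] w -0.3 j [-0.01  0.71 -0.77  1.67  0.57  1.   -1.45]
polar r 58.2 ang(cw from off) 68.8
delta tool m [ 0.0039 -0.1276 -0.0863]
```

servo_tool([
  [[0,-0.03,-0.02],0],
  [[0,-0.065,-0.043],0],
  [[0,-0.1,-0.067],0],
  [[0,-0.128,-0.086],0],
  [[0,-0.128,-0.086],0],
])

```text
t: 15.62
ee_pos: [412.4, 199.6, 150.6]
orientation: [0.368, 1.54, -0.372]
wrist_force: [0.7, -0.1, -0.1]
gripper_width: 0.1
```

```bash
python3 -c "
from st import *
go((416.5,203.8,90))
im,d=optics.read_camera('side'); cv2.imwrite('pics/side10.png',cv2.resize(im[190:270,320:430,::-1],None,fx=7,fy=7,interpolation=cv2.INTER_CUBIC))
im,d=optics.read_camera('top'); cv2.imwrite('pics/top10.png',cv2.resize(im[170:350,270:490,::-1],None,fx=3.5,fy=3.5))
"
```

```text
t 15.62 pos [412.4 199.6 150.6] zyaw -27.0 F [ 0.7 -0.1 -0.1] T [-0.01 -0.02  0.01] w 0.1 j [ 0.14  0.49 -0.85  2.06  0.51  0.81 -1.49]
polar r 103.8 ang(cw from off) -132.1
delta tool m [0.0606 0.0057 0.0017]
```

View pics/side10.png

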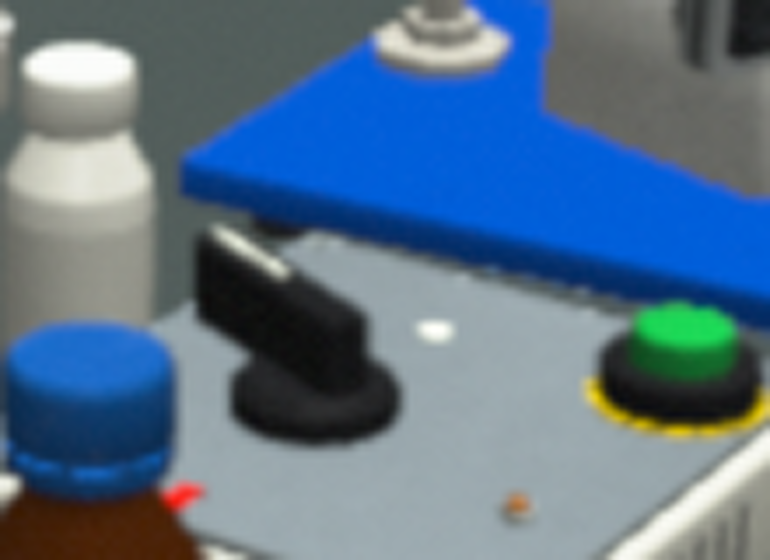

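View pics/top10.png

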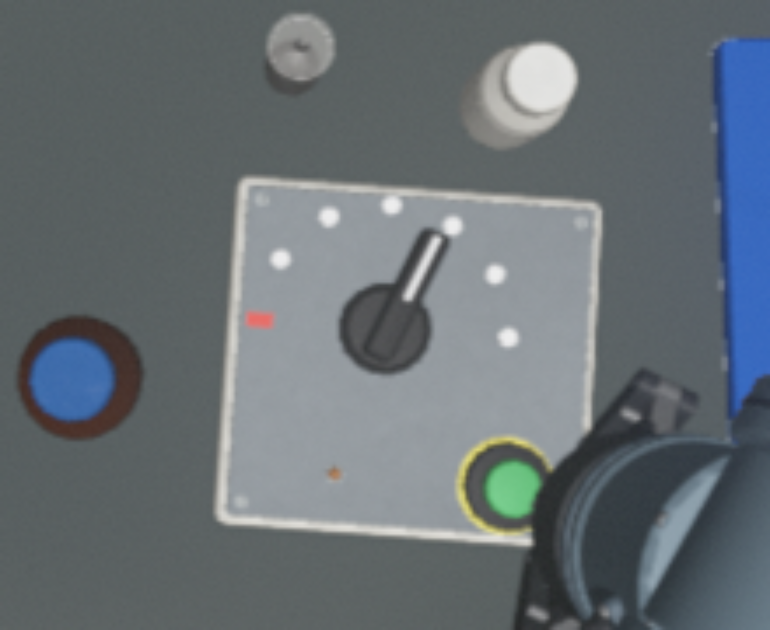

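The top view shows the pointer at the fourth dot (tip at crop 436,232; dot 4 at 453,226), and the bystanders are unmoved. I'll check the angle numerically from the white line.

```bash
cat >> st.py <<'E'
def dial(im):
    hsv=cv2.cvtColor(im,cv2.COLOR_RGB2HSV); m=cv2.inRange(hsv,(0,0,150),(180,60,255))
    best=None
    n,l,s,c=cv2.connectedComponentsWithStats(m[215:300,335:435])
    v,u=np.mgrid[0:480,0:640]
    for i in range(1,n):
        if not 10<s[i][4]<200: continue
        yy,xx=np.where(l==i); pts=np.array([plane("top",(x+335,y+215),84)[:2] for x,y in zip(xx,yy)])
        ctr=pts.mean(0); r=np.hypot(*(ctr-A)); 
        e=np.linalg.eigh(np.cov(pts.T)); d=e[1][:,1]; d=d*np.sign(d@(ctr-A)); L=np.ptp(pts@d)
        f=lambda d:round((84.86+180-np.degrees(np.arctan2(d[1],d[0])))%360-180+0,1)
        if 20<r<60: print("line? area",s[i][4],"r",r.round(1),"len",L.round(1),"angle line dir",f(d)," from axis",f(ctr-A))
E
python3 -c "
from st import *
dial(np.load('/tmp/top0.npz')['im'])
im,d=optics.read_camera('top'); dial(im)
"
```

```text
line? area 55 r 31.7 len 34.0 angle line dir 112.8  from axis 112.9
```

```bash
python3 -c "
from st import *
im0=np.load('/tmp/top0.npz')['im']; im,d=optics.read_camera('top')
def edge(im):
    hsv=cv2.cvtColor(im,cv2.COLOR_RGB2HSV)
    for lo in (170,190,205,215,225):
        m=cv2.inRange(hsv,(0,0,lo),(180,60,255)); v,u=np.where(m[215:300,335:435]); u=u+335;v=v+215
        P_=np.array([plane('top',(a,b),84)[:2] for a,b in zip(u,v)])-A; r=np.hypot(*P_.T); P_=P_[(r>12)&(r<46)]
        if len(P_)<8: continue
        d=np.linalg.eigh(np.cov(P_.T))[1][:,1]; d*=np.sign(d@P_.mean(0)); c=P_.mean(0)
        f=lambda d:round((84.86-np.degrees(np.arctan2(d[1],d[0])))%360,1)
        print(lo,len(P_),f(d),f(c),c.round(1))
edge(im0);print();edge(im)
"
```

```text
170 40 149.3 149.5 [ 13.3 -28.2]
190 33 149.4 150.1 [ 13.  -28.2]
205 32 149.3 150.1 [ 13.2 -28.7]
215 24 149.1 149.5 [ 13.5 -28.4]
225 16 149.0 150.1 [ 13.2 -28.7]

170 48 112.2 113.0 [ 27.1 -14.5]
190 33 112.6 112.9 [ 27.2 -14.5]
205 32 112.8 112.9 [ 27.7 -14.8]
215 16 113.1 112.9 [ 27.7 -14.8]
```

The line fit is trustworthy: it gives 149.4° for the initial fifth click. It reads 113° now, so the handle came to rest about 7° short of the fourth dot and I need to go back and seat it.

servo_tool([
  [[0,0.03,0.02],0],
  [[0,0.065,0.043],0],
  [[0,0.1,0.067],0],
  [[0,0.128,0.086],4],
  [[0,0.128,0.086],8],
])

```text
t: 16.45
ee_pos: [551.8, 277.7, 150.7]
orientation: [0.484, 1.517, -0.48]
wrist_force: [-1.0, 1.0, -0.6]
gripper_width: 0.0
```

```bash
python3 -c "
from st import *
go((551.7,269,76),-35.1);loc()
"
```

```text
t 16.45 pos [551.8 277.7 150.7] zyaw -35.3 F [-1.   1.  -0.6] T [ 0.01  0.01 -0.01] w 0.0 j [-0.03  0.71 -0.74  1.67  0.55  0.99 -1.58]
polar r 58.5 ang(cw from off) 69.4
delta tool m [ 0.0747 -0.0074  0.005 ]
turn -0.2
t 16.45 pos [551.8 277.7 150.7] zyaw -35.3 F [-1.   1.  -0.6] T [ 0.01  0.01 -0.01] w 0.0 j [-0.03  0.71 -0.74  1.67  0.55  0.99 -1.58]
polar r 58.5 ang(cw from off) 69.4
tool-frame rel: y 45.3 z 37.1; heading ang 120.1
```

servo_tool([
  [[0.03,0,0.005],0],
  [[0.055,0,0.005],0],
  [[0.075,0,0.005],0],
  [[0.075,-0.01,0.005],0],
  [[0.075,-0.019,0.005],0],
])

```text
t: 17.08
ee_pos: [542.5, 257.1, 76.8]
orientation: [0.48, 1.517, -0.479]
wrist_force: [0.1, 0.6, -0.1]
gripper_width: -0.1
```

servo_tool([
  [[0,-0.0015,0],0],
  [[0,-0.003,0],0],
  [[0,-0.0045,0],0],
  [[0,-0.006,0],0],
  [[0,-0.007,0],0],
])

```text
t: 17.7
ee_pos: [539.3, 252.5, 76.7]
orientation: [0.481, 1.516, -0.478]
wrist_force: [3.1, 3.7, -1.1]
gripper_width: -0.2
```

```bash
python3 -c "
from st import *
loc()
"
```

```text
t 17.70 pos [539.3 252.5  76.7] zyaw -35.1 F [ 3.1  3.7 -1.1] T [ 0.67 -0.63 -0.04] w -0.2 j [-0.03  0.77 -0.68  1.76  0.63  0.84 -1.62]
polar r 44.9 ang(cw from off) 97.2
tool-frame rel: y 17.4 z 41.4; heading ang 119.9
```

servo_tool([
  [[0,0.012,0],0],
  [[0,0.024,0],0],
  [[-0.03,0.024,0],0],
  [[-0.075,0.024,0],0],
  [[-0.075,0.024,0],0],
])

```text
t: 18.32
ee_pos: [554.3, 273.5, 154.8]
orientation: [0.483, 1.513, -0.476]
wrist_force: [0.2, 0.7, -0.8]
gripper_width: 0.0
```

```bash
python3 -c "
from st import *
go((416.5,203.8,150))
"
```

```text
t 18.32 pos [554.3 273.5 154.8] zyaw -35.1 F [ 0.2  0.7 -0.8] T [ 0.02  0.03 -0.01] w 0.0 j [-0.02  0.7  -0.74  1.67  0.55  0.99 -1.57]
polar r 60.0 ang(cw from off) 73.9
delta tool m [ 0.0038 -0.1363 -0.0727]
```

servo_tool([
  [[0,-0.03,-0.016],0],
  [[0,-0.068,-0.036],0],
  [[0,-0.105,-0.056],0],
  [[0,-0.134,-0.071],0],
  [[0,-0.134,-0.071],0],
])

```text
t: 18.95
ee_pos: [415.2, 201.2, 150.6]
orientation: [0.477, 1.519, -0.482]
wrist_force: [0.3, -0.9, -0.0]
gripper_width: 0.0
```

```bash
python3 - <<'E'
from st import *
go((416.7,203.8,90))
im,d=optics.read_camera('top'); cv2.imwrite('pics/top11.png',cv2.resize(im[170:350,270:490,::-1],None,fx=3.5,fy=3.5))
hsv=cv2.cvtColor(im,cv2.COLOR_RGB2HSV)
for lo in (190,205,215):
    m=cv2.inRange(hsv,(0,0,lo),(180,60,255)); v,u=np.where(m[215:300,335:435]); u=u+335;v=v+215
    P_=np.array([plane('top',(a,b),84)[:2] for a,b in zip(u,v)])-A; r=np.hypot(*P_.T); P_=P_[(r>12)&(r<46)]
    d=np.linalg.eigh(np.cov(P_.T))[1][:,1]; c=P_.mean(0); d*=np.sign(d@c)
    f=lambda d:round((84.86-np.degrees(np.arctan2(d[1],d[0])))%360,1)
    print(lo,len(P_),f(d),f(c))
E
```

```text
t 18.95 pos [415.2 201.2 150.6] zyaw -35.1 F [ 0.3 -0.9 -0. ] T [ 0.08 -0.04  0.  ] w 0.0 j [ 0.12  0.48 -0.82  2.06  0.49  0.81 -1.61]
polar r 100.7 ang(cw from off) -132.4
delta tool m [ 0.0606  0.0032 -0.0003]
190 35 119.5 119.7
205 30 119.9 120.1
215 20 120.0 120.1
```

View pics/top11.png

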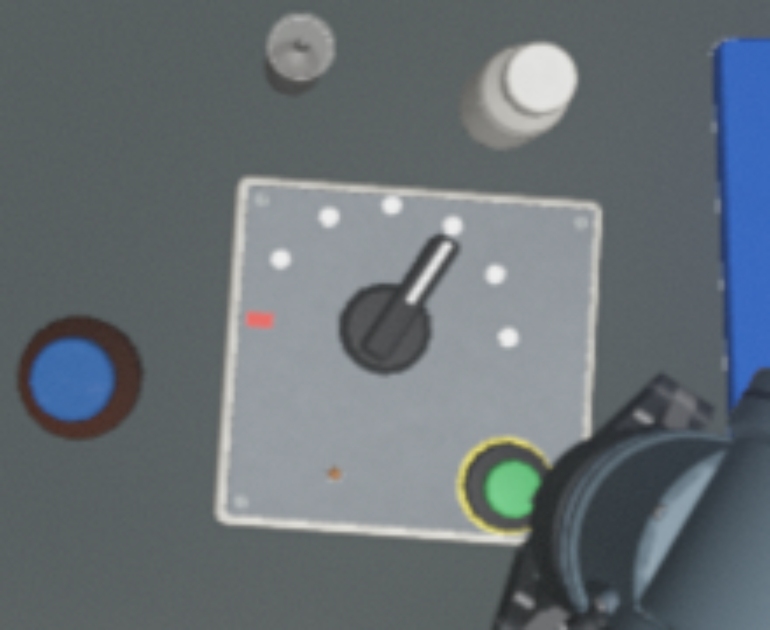

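Dial now reads 120.0° (fourth dot), with the bottles and cup unmoved. Next is the button: down to 10 mm above, then press gently.

servo_tool([
  [[0.02,0.002,0],0],
  [[0.04,0.003,0],0],
  [[0.055,0.003,0],0],
  [[0.06,0.003,0],0],
  [[0.06,0.003,0],0],
])

```text
t: 19.62
ee_pos: [419.0, 205.1, 91.2]
orientation: [0.48, 1.517, -0.48]
wrist_force: [-0.2, 0.2, 0.4]
gripper_width: 0.2
```

servo_tool([
  [[0.003,0,0],0],
  [[0.006,0,0],0],
  [[0.009,0,0],0],
  [[0.011,0,0],0],
  [[0.012,0,0],0],
])

```text
t: 20.25
ee_pos: [418.9, 204.8, 79.2]
orientation: [0.48, 1.517, -0.48]
wrist_force: [-0.1, -0.9, 1.9]
gripper_width: -0.1
```

```bash
python3 -c "
from st import *
go((416.7,203.8,76))
im,d=optics.read_camera('side'); cv2.imwrite('pics/side12.png',cv2.resize(im[190:270,340:450,::-1],None,fx=7,fy=7,interpolation=cv2.INTER_CUBIC))
"
```

```text
t 20.25 pos [418.9 204.8  79.2] zyaw -35.1 F [-0.1 -0.9  1.9] T [-0.16  0.05  0.01] w -0.1 j [ 0.02  0.61 -0.71  2.09  0.64  0.67 -1.73]
polar r 95.6 ang(cw from off) -132.0
delta tool m [ 0.0032 -0.0021 -0.0012]
```

View pics/side12.png

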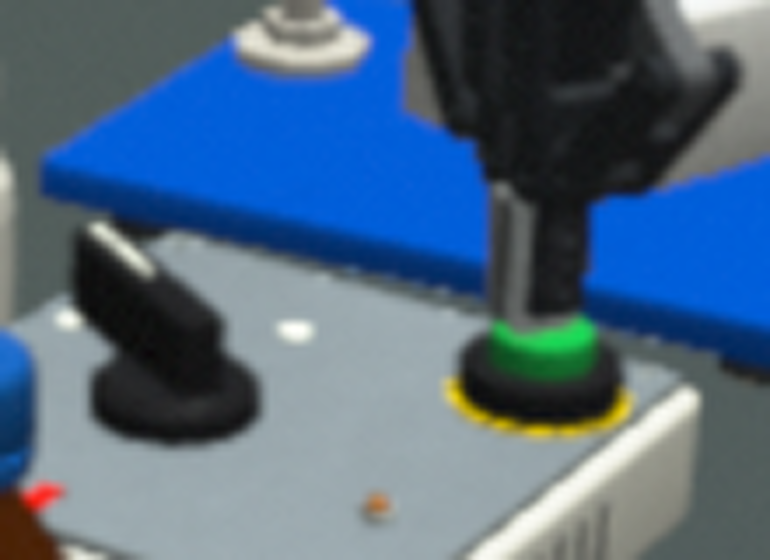

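The fingertips sit on the green cap and contact is starting (1.9 N, tip z ≈71). Pressing.

servo_tool([
  [[0.002,-0.001,0],0],
  [[0.004,-0.001,0],0],
  [[0.006,-0.001,0],0],
  [[0.007,-0.001,0],0],
  [[0.007,-0.001,0],0],
])

```text
t: 20.92
ee_pos: [419.0, 204.8, 73.8]
orientation: [0.48, 1.515, -0.479]
wrist_force: [-3.8, -1.4, 23.6]
gripper_width: -0.1
```

servo_tool([
  [[0.001,0,0],0],
  [[0.002,0,0],0],
  [[0.002,0,0],0],
])

```text
t: 21.3
ee_pos: [419.1, 204.9, 73.3]
orientation: [0.479, 1.514, -0.479]
wrist_force: [-8.6, -5.4, 47.6]
gripper_width: -0.3
```

```bash
python3 -c "
from st import *
im,d=optics.read_camera('side'); cv2.imwrite('pics/side13.png',cv2.resize(im[190:270,340:450,::-1],None,fx=7,fy=7,interpolation=cv2.INTER_CUBIC))
go()"
```

```text
t 21.35 pos [419.1 204.9  73.3] zyaw -35.1 F [-8.9 -5.3 48. ] T [-1.23  2.07  0.02] w 0.2 j [ 0.01  0.61 -0.7   2.09  0.65  0.66 -1.75]
polar r 95.4 ang(cw from off) -132.0
```

View pics/side13.png

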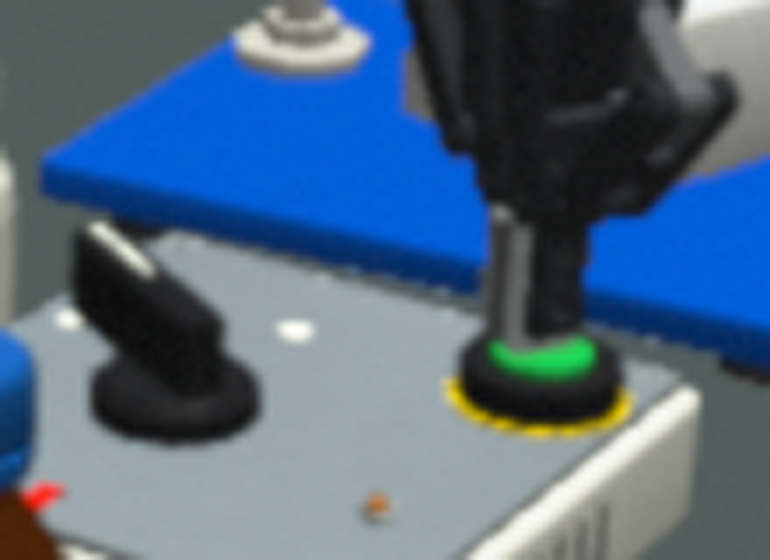

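The cap is pressed to its hard stop, about 6 mm down, and the finger is clear of the housing. Releasing.

servo_tool([
  [[-0.006,0,0],0],
  [[-0.015,0,0],0],
  [[-0.04,0,0],0],
  [[-0.08,0,0],0],
  [[-0.08,0,0],0],
])

```text
t: 21.98
ee_pos: [419.4, 204.3, 152.0]
orientation: [0.481, 1.514, -0.479]
wrist_force: [0.3, 0.9, -0.5]
gripper_width: 0.1
```

```bash
python3 - <<'E'
from st import *
go()
im,d=optics.read_camera('top'); cv2.imwrite('pics/top14.png',cv2.resize(im[170:350,270:490,::-1],None,fx=3.5,fy=3.5))
ims,d=optics.read_camera('side'); cv2.imwrite('pics/side14.png',cv2.resize(ims[170:330,270:450,::-1],None,fx=4,fy=4))
print(blobs(ims,(45,120,60),(80,255,255),(400,225,435,250)))
hsv=cv2.cvtColor(im,cv2.COLOR_RGB2HSV)
for lo in (190,205):
    m=cv2.inRange(hsv,(0,0,lo),(180,60,255)); v,u=np.where(m[215:300,335:435]); u=u+335;v=v+215
    P_=np.array([plane('top',(a,b),84)[:2] for a,b in zip(u,v)])-A; r=np.hypot(*P_.T); P_=P_[(r>12)&(r<46)]
    d=np.linalg.eigh(np.cov(P_.T))[1][:,1]; c=P_.mean(0); d*=np.sign(d@c)
    f=lambda d:round((84.86-np.degrees(np.arctan2(d[1],d[0])))%360,1)
    print(lo,len(P_),f(d),f(c))
E
```

```text
t 21.98 pos [419.4 204.3 152. ] zyaw -35.1 F [ 0.3  0.9 -0.5] T [-0.07 -0.02 -0.06] w 0.1 j [ 0.12  0.49 -0.82  2.05  0.5   0.81 -1.61]
polar r 95.5 ang(cw from off) -132.4
[(array([417.18, 238.51]), [410, 233, 16, 12, 146])]
190 35 119.5 119.7
205 30 119.9 120.1
```

View pics/side14.png

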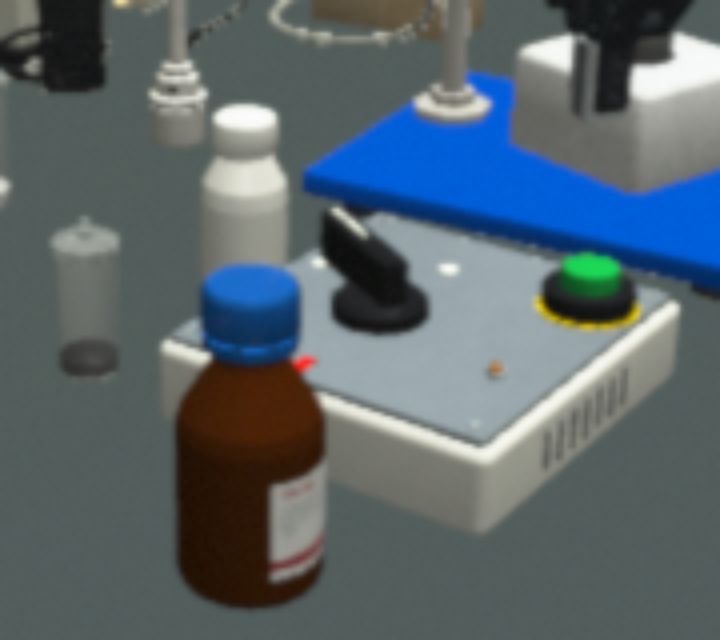

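View pics/top14.png

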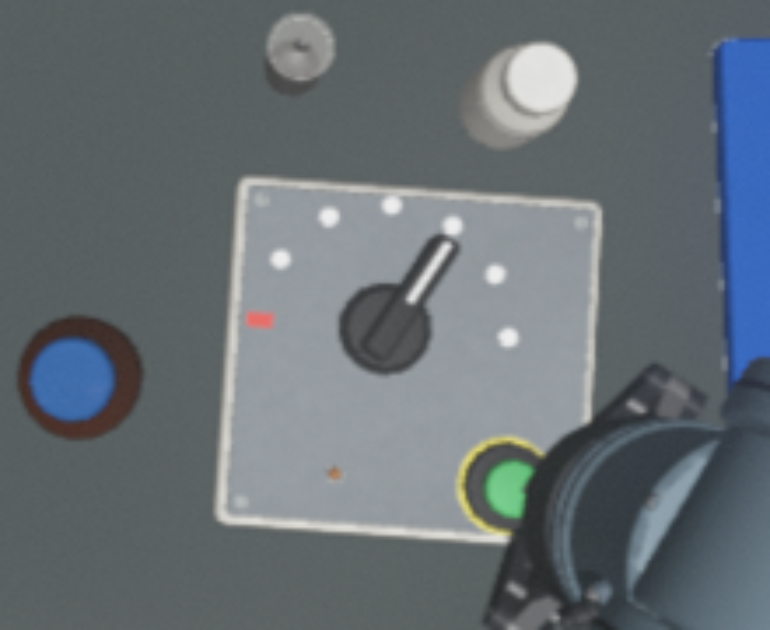

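Button is back out (green blob at its initial place), the dial reads 120°, bystanders are unmoved and the robot is clear. Handing in.

```bash
python3 -c "
from cell import robot
print(robot.sign_off())"
```

```text
the job is handed in; nothing more can be done
None
```

The job is done and handed in at about 22 s. The selector is on the fourth white dot, and the start button was pressed after that and let go.

- **Off mark:** with the fingers shut, I pushed the handle from its side counter-clockwise from the fifth click to the off stop. The finger felt 5.9 N there, and the side view showed the handle along the predicted off line.
- **Fourth dot:** I then pushed it clockwise from the other side. One check failed: after the first pass the camera read about 113°, so the handle had stopped 7° short of the fourth dot. I went back and pushed it home, still before touching the button. It then read 120°, and read the same after the button press.
- **Start button:** I pressed it about 6 mm down to its hard stop and let it go. The wrist force reached 48 N, more than the 5 N the button needs but well under the 120 N wrist limit. The side picture showed the fingertips on the cap, clear of the housing, and the button came back out to its starting place.
- **Bystanders:** the bottles and the cup look unmoved in the last pictures. The arm finished about 7 cm above the button, touching nothing.

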